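# Clip the toy box shut at the market stall

### The job

The stall is packing up: slide the lid of the clear storage box fully home, then snap its four lid clips fully down over the rim in opposite-corner order: after the first clip do the one diagonally across from it, then the remaining two. Press each clip gently, feeling for the click, and never push on the clips, lid or box with more than 35 N, or they crack; leave everything else on the table where it is.

Things in the scene. Friction and masses are not known exactly. Their poses are not given: they have to be found in the camera images.
- box: the storage box: clear plastic, heavy, fixed to the table; it stands where its pose says. Origin: centre of its underside, on the table. Its x axis runs front to back (the front faces the robot), y to its left, z up. The rim is a flange 203 mm (x) by 300 mm (y), its top 110 mm above the table.
- lid (a joint): the flat grey lid, 196 x 290 x 8 mm, lying on the rim and sliding along the box's y axis with about 3 N of friction; value in m: 0 = fully home against a firm stop, positive = shifted that far to the box's left (+y). It carries the handle and all four clips.
- lid_handle (a point): centre of the top of the lid's handle, a grey bar 90 mm along the box's x, 12 mm along its y, top 28 mm above the lid's upper face (the lid's upper face is 118 mm above the table); the bar is solid enough to be pushed from its side, and moves with the lid
- clip_front_left (a joint): front left lid clip: white flap 53 mm long, 30 wide (box y), 4 thick, 24 mm nose down at the free end; lies outward from its hinge, towards the robot (box -x). rad: 0 = flat, snapped home on a hard stop; positive = raised, stays where left. From 0.14 rad its nose rides on the rim: it takes 8 to 13 N pressed 40 mm from the hinge, more nearer it; below 0.03 it pulls itself home
- front_left_hinge (a point): nominal hinge axis of the front left clip at mid-width, riding on the lid (lid home: 55 mm in front of and 85 mm left of the box's centre, 122 mm above the table). The lid is bowed: true hinge, clip and stop sit 0 to 9 mm higher, different at each clip, unmeasured. Shut clip's upper face: 2 mm above its true hinge
- clip_front_right (a joint): front right lid clip: white flap 53 mm long, 30 wide (box y), 4 thick, 24 mm nose down at the free end; lies outward from its hinge, towards the robot (box -x). rad: 0 = flat, snapped home on a hard stop; positive = raised, stays where left. From 0.14 rad its nose rides on the rim: it takes 8 to 13 N pressed 40 mm from the hinge, more nearer it; below 0.03 it pulls itself home
- front_right_hinge (a point): nominal hinge axis of the front right clip at mid-width, riding on the lid (lid home: 55 mm in front of and 85 mm right of the box's centre, 122 mm above the table). The lid is bowed: true hinge, clip and stop sit 0 to 9 mm higher, different at each clip, unmeasured. Shut clip's upper face: 2 mm above its true hinge
- clip_back_left (a joint): back left lid clip: white flap 53 mm long, 30 wide (box y), 4 thick, 24 mm nose down at the free end; lies outward from its hinge, away from the robot (box +x). rad: 0 = flat, snapped home on a hard stop; positive = raised, stays where left. From 0.14 rad its nose rides on the rim: it takes 8 to 13 N pressed 40 mm from the hinge, more nearer it; below 0.03 it pulls itself home
- back_left_hinge (a point): nominal hinge axis of the back left clip at mid-width, riding on the lid (lid home: 55 mm behind and 85 mm left of the box's centre, 122 mm above the table). The lid is bowed: true hinge, clip and stop sit 0 to 9 mm higher, different at each clip, unmeasured. Shut clip's upper face: 2 mm above its true hinge
- clip_back_right (a joint): back right lid clip: white flap 53 mm long, 30 wide (box y), 4 thick, 24 mm nose down at the free end; lies outward from its hinge, away from the robot (box +x). rad: 0 = flat, snapped home on a hard stop; positive = raised, stays where left. From 0.14 rad its nose rides on the rim: it takes 8 to 13 N pressed 40 mm from the hinge, more nearer it; below 0.03 it pulls itself home
- back_right_hinge (a point): nominal hinge axis of the back right clip at mid-width, riding on the lid (lid home: 55 mm behind and 85 mm right of the box's centre, 122 mm above the table). The lid is bowed: true hinge, clip and stop sit 0 to 9 mm higher, different at each clip, unmeasured. Shut clip's upper face: 2 mm above its true hinge
- toy_dog: bare wooden toy dog on four wheels, 110 x 50 x 92 mm, bystander left of the box; origin at the centre of its underside
- toy_cat: yellow painted wooden toy cat on four wheels, 110 x 50 x 92 mm, bystander right of the box; origin at the centre of its underside
- cd_stack: stack of four disc cases, 125 x 142 x 40 mm, bystander at the right front; origin at the centre of its underside
- candle_stick: small turned wooden candle stick, 44 mm across, 88 mm high, standing, bystander at the left front; origin at the centre of its underside
- wood_pot: small round wooden pot, 60 mm across, 50 mm high, bystander just in front of the box; origin at the centre of its underside

How it is judged (in metres and radians):
On the way, in this order (a step that is already met when the one before it is completed fails the run):
1. the lid is fully home, all clips still up (value of joint lid below 0.004 m and value of joint each of clip_front_left, clip_front_right, clip_back_left, clip_back_right above 0.035 rad), for 0.2 s.
2. one clip is snapped down (value of joint any of clip_front_left, clip_front_right, clip_back_left, clip_back_right below 0.035 rad), for 0.2 s.
3. the clip diagonally across from it is snapped down too ((value of joint each of clip_front_left, clip_back_right below 0.035 rad or value of joint each of clip_front_right, clip_back_left below 0.035 rad)), for 0.2 s.
4. all four clips are snapped down (value of joint each of clip_front_left, clip_front_right, clip_back_left, clip_back_right below 0.035 rad), for 0.2 s.
At the end, for the whole second after the job is handed in: the lid is within 4 mm of home, all four clips are snapped down (each below 0.035 rad) and stay so with the robot clear, and no bystander has moved by more than 20 mm (all of step 4 and value of joint lid below 0.004 m and distance of each of toy_dog, toy_cat, cd_stack, candle_stick, wood_pot from where it was at the start of the episode below 0.02 m); the robot touches nothing.
It fails at once if two clips on the same side or end shut before an opposite-corner pair ((value of joint each of clip_front_left, clip_front_right below 0.035 rad and value of joint each of clip_back_left, clip_back_right above 0.035 rad) or (value of joint each of clip_back_left, clip_back_right below 0.035 rad and value of joint each of clip_front_left, clip_front_right above 0.035 rad) or (value of joint each of clip_front_left, clip_back_left below 0.035 rad and value of joint each of clip_front_right, clip_back_right above 0.035 rad) or (value of joint each of clip_front_right, clip_back_right below 0.035 rad and value of joint each of clip_front_left, clip_back_left above 0.035 rad)).
It fails at once if a clip shut while the lid is not home (value of joint any of clip_front_left, clip_front_right, clip_back_left, clip_back_right below 0.035 rad and value of joint lid above 0.006 m).
It fails at once if the box, its lid or a clip pushed with more than 35 N (contact force between any of the arm, the fingers and box above 35 N).
It fails at once if a bystander moved by more than 20 mm (distance of any of toy_dog, toy_cat, cd_stack, candle_stick, wood_pot from where it was at the start of the episode above 0.02 m).
It also fails if it takes over 72 s, if anything falls off the work surface, if the arm or the gripper's body presses on something with over 40 N, if the wrist force passes 120 N, or if a joint passes its speed limit or range.

### The arm

A 6-joint arm with a two-finger parallel gripper is mounted at the origin on the work surface. World frame = base frame: x ahead of the robot, y to its left, z up, the work surface at z = 0. Lengths are in mm, angles in rad, forces in N, time in s.
With the tool pointing down it reaches from about 250 to 775 mm from the base axis. Payload 4 kg.
Tool frame: the origin (TCP) lies midway between the tips of the shut fingers; the grasp point (between the pads) lies 19 mm behind it (pinch_z is the distance from the TCP to the grasp point, in mm); z points along the fingers, y is the direction in which the jaws open and shut (so a half turn about z gives the same grasp; the last joint's range is limited). The gripper opens to 85 mm and grips with 20 to 120 N. Pads are 22 mm wide; open, the fingers measure 114 mm over their backs; the gripper's body (76 mm by 85 mm) begins 54 mm behind the grasp point. The pads swing forward as they close: fully open they stand 13 mm farther back than shut.
Start: joints at [-1.431, 0.087, 1.371, -0, 1.684, -0.103], TCP at [132.228, -533.885, 231.341] pointing down, gripper open.
Joint ranges: [-3.1, 3.1], [-0.76, 2.03], [0.27, 2.55], [-1.08, 4.22], [0.17, 2.65], [-2.57, 2.57]. Speed limits (rad/s): [2.79, 2.79, 3.14, 3.14, 3.14, 3.14].

### API

Orientations are given as a rotation vector (axis times angle).
In Python, from plant import observe, read_camera, hand_in, pinch_z gives the robot as it stands.
- The arm moves only by the tool jog_arm, never from a script. Its argument "series" is a list of rows, each a list of 4 numbers: the shift along the tool's x, y, z in m, then the turn about the tool's z in degrees. In form: [[x, y, z, yaw], ...]. A call has 1 to 20 rows; each row is the pose to reach, as a shift and turn from the pose commanded when the call began, along the tool's axes at that moment; what a row does not reach only later rows make up. A row lasts 1/8 s, in which the tool goes at most 62.5 mm and 10.7 degrees, less where a joint would pass 70% of its speed; a pose out of reach is approached as far as the arm can. A call with a gripper value outside its range is refused whole. "fingers" is the opening in per cent of the stroke, from 0 (shut) to 100 (fully open), set as the call begins (left out, the last holds). The fingers move at their own pace and stop on an object; "squeeze" is the grip in N (left out, the last holds). Time passes only in rows, so rows that repeat a pose let the fingers close. It gives the time, the measured TCP pose, the force and the opening at its end, in the units of the state.
- observe(): the state, without advancing time (a new reading comes with each control period).
- read_camera(name): name is "scene" or "top" or "wrist"; returns a dict with "image" (400x640x3 uint8, red, green, blue), "camera_matrix" (3x3 intrinsics, pixels), "k1" (the pictures are not rectified: a ray, as slopes to the right and down, at radius r is drawn at 1 + k1 r^2 times it, then the intrinsics apply), "origin" and "rotation" of the camera in the world; the wrist camera has in their place "mount" (4x4, takes a point from camera to tool coordinates, whose origin is the TCP and whose axes are the flange's). Camera axes: x right, y down, z forward; pixel columns grow to the right and rows downward; lengths in mm; the calibration is good to about 2 mm. A picture is of the moment at which its call begins: read the wrist's pose just before it. There is no depth.
- hand_in(): hands the job in, once; it reports no verdict.
The state is a dict: "time": time; "joints": joint angles; "joint_velocities": joint speeds; "joint_torque": joint torques, N m; "position": TCP position; "tool_rot": TCP orientation; "wrist_force": force on the tool from outside, world axes, zero at the start; "wrist_torque": the same for the moment, N m; "grip_width": finger opening in mm.
Only numpy, scipy, OpenCV 4.12 (cv2) and the standard library are available. Lean on these libraries where they do the work, as an engineer would, in place of code of your own. Each camera call takes 0.05 s, during which the arm holds its last target.

## Working session

There is one attempt and no reset: what is moved stays moved. The work goes in short steps, Python scripts to look and compute and a tool call to move; the robot and the scene stay as the last step left them, time stands still between calls to the robot, and variables do not carry over. Pictures are saved under pics/ and viewed, and the job is handed in when it is done.

Besides the shell and the picture viewer there is one more tool, called in YAML: its name, and indented under it one key for each argument. jog_arm: Moves the arm, as the interface text tells. Its arguments: {"type":"object","properties":{"series":{"type":"array","items":{"type":"array","items":{"type":"number"}}},"fingers":{"type":"number"},"squeeze":{"type":"number"}},"required":["series"]}

```bash
ls; mkdir -p pics
python3 - <<'E'
from plant import *
import cv2
s=observe()
for k in ('time','position','tool_rot','wrist_force','grip_width'): print(k,s[k])
print(pinch_z)
for n in ('scene','top'):
    c=read_camera(n); cv2.imwrite(f'pics/{n}0.png',c['image'][:,:,::-1])
    print(n,c['camera_matrix'],c['k1'],c['origin'],c['rotation'])
c=read_camera('wrist');print(c['mount'],c['camera_matrix'],c['k1'])
E
```

```text
pics
time 0.0
position [ 132.13945577 -533.37071463  230.11831039]
tool_rot [-3.11625178e+00 -3.80076364e-01  4.61382935e-05]
wrist_force [ 0.74764651 -0.12012507  0.34052901]
grip_width 85.34732727428002
18.700000000000003
scene [[504.17853223   0.         321.20057546]
 [  0.         504.17853223 193.32522478]
 [  0.           0.           1.        ]] 0.02409357371458895 [1550.04433386  304.87475386  753.2610194 ] [-1.44286487 -1.81575267  1.04222046]
top [[368.52874434   0.         319.03092405]
 [  0.         368.52874434 196.95703886]
 [  0.           0.           1.        ]] -0.05174707353820269 [381.40234222  29.73553226 980.43014709] [-2.11537467  2.15570689 -0.18537582]
[[-1.28371549e-03 -9.53022871e-01 -3.02895626e-01  7.79749087e+01]
 [ 9.99999008e-01 -1.39920900e-03  1.64294105e-04  5.85246793e-01]
 [-5.80390326e-04 -3.02895114e-01  9.53023721e-01 -1.43078496e+02]
 [ 0.00000000e+00  0.00000000e+00  0.00000000e+00  1.00000000e+00]] [[323.14660609   0.         318.00897627]
 [  0.         323.14660609 199.24117786]
 [  0.           0.           1.        ]] -0.04117406743362807
```

View pics/scene0.png

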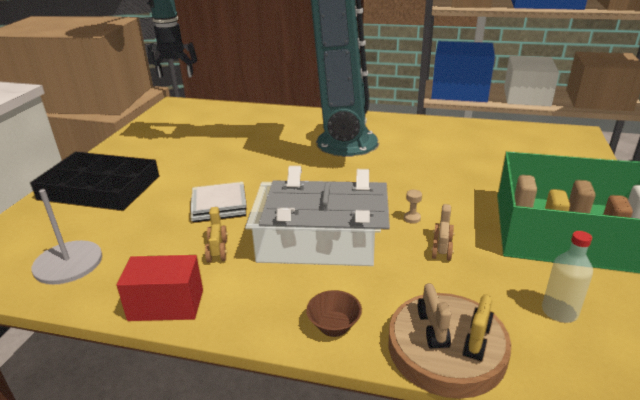

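View pics/top0.png

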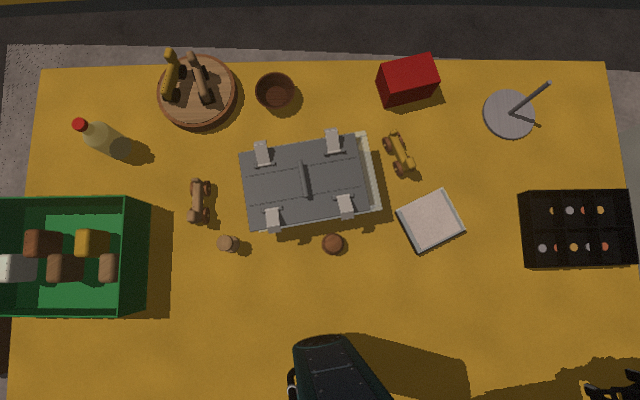

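The top view (+x up, +y left) shows the lid at about (240–375, 133–230), shifted left. A strip of rim is exposed at right (x≈370–382). The handle is at (306,180) and the clips at (263,153), (333,140), (273,218), (345,205). I'll zoom in.

```bash
cat > h.py <<'E'
import numpy as np, cv2
from scipy.spatial.transform import Rotation as R
def ray(c,uv,pose=None):
    uv=np.atleast_2d(np.array(uv,float)); K=c['camera_matrix']
    d=(uv-[K[0,2],K[1,2]])/[K[0,0],K[1,1]]
    u=d.copy()
    for _ in range(20): u=d/(1+c['k1']*(u**2).sum(1,keepdims=True))
    v=np.c_[u,np.ones(len(u))]
    if 'mount' in c:
        M=c['mount']; Rt=R.from_rotvec(pose['tool_rot']).as_matrix()
        o=Rt@M[:3,3]+pose['position']; Rm=Rt@M[:3,:3]
    else:
        o=np.array(c['origin']); r=np.array(c['rotation']); Rm=R.from_rotvec(r).as_matrix() if r.size==3 else r
    return o,v@Rm.T
def plane(c,uv,z,pose=None):
    o,v=ray(c,uv,pose); return o+v*((z-o[2])/v[:,2])[:,None]
def project(c,P,pose=None):
    P=np.atleast_2d(P)
    if 'mount' in c:
        M=c['mount']; Rt=R.from_rotvec(pose['tool_rot']).as_matrix()
        o=Rt@M[:3,3]+pose['position']; Rm=Rt@M[:3,:3]
    else:
        o=np.array(c['origin']); Rm=R.from_rotvec(np.array(c['rotation'])).as_matrix()
    q=(P-o)@Rm; s=q[:,:2]/q[:,2:]; s=s*(1+c['k1']*(s**2).sum(1,keepdims=True))
    K=c['camera_matrix']; return s*[K[0,0],K[1,1]]+[K[0,2],K[1,2]]
E
python3 - <<'E'
import cv2
a=cv2.imread('pics/top0.png')[115:260,180:440]; cv2.imwrite('pics/t1.png',cv2.resize(a,None,fx=3,fy=3,interpolation=2))
a=cv2.imread('pics/scene0.png')[155:275,230:410]; cv2.imwrite('pics/s1.png',cv2.resize(a,None,fx=4.4,fy=4.4,interpolation=2))
E
```

```text
(no output)
```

View pics/t1.png

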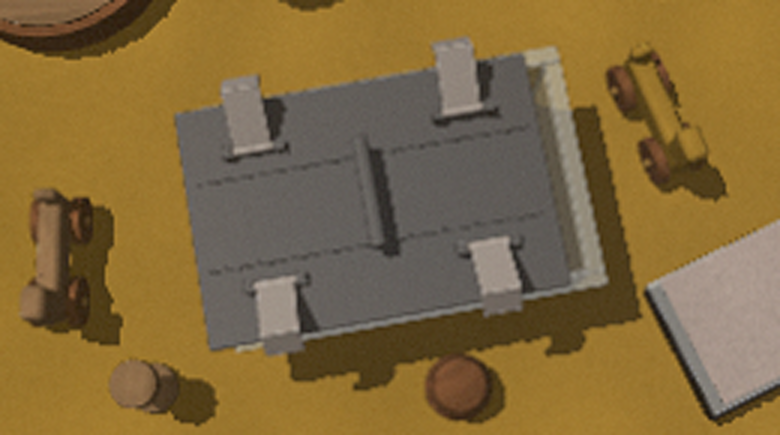

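View pics/s1.png

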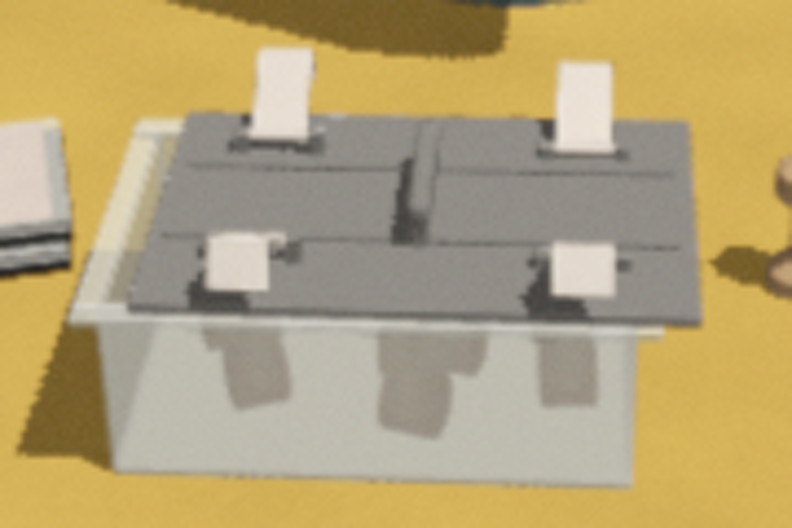

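In the zoomed top view, the lid corners are BL (176,114), BR (524,54), FR (567,288) and FL (211,350). The exposed rim corners are (556,47) and (606,284).

Run:
```python
from plant import *; from h import *
c=read_camera('top')
f=lambda p:np.array(p)/3.+[180,115]-[.33,.33]
img=c['image'].astype(int)
L=plane(c,f([(176,114),(524,54),(567,288),(211,350)]),118)
print(L.round(1))
d=lambda a,b:np.linalg.norm(L[a]-L[b])
print(d(0,1),d(3,2),d(0,3),d(1,2))
# direction y axis
for a,b in((1,0),(2,3)):v=L[b]-L[a];print(np.degrees(np.arctan2(-v[0],v[1])))
for a,b in((2,1),(3,0)):v=L[b]-L[a];print(np.degrees(np.arctan2(v[1],v[0])))
B=plane(c,f([(556,47),(606,284)]),110);print(B.round(1),np.linalg.norm(B[0]-B[1]))
v=B[0]-B[1];th=np.arctan2(v[1],v[0]);print('rim',np.degrees(th))
# handle
print('handle',plane(c,f([(358,136),(368,135),(390,248),(376,246)]),146).round(1))
print('bystanders', plane(c,f([(140,385),(460,388)]),50).round(0),plane(c,f([(45,260),(655,120)]),60).round(0))
# colour mask lid
hsv=cv2.cvtColor(c['image'],cv2.COLOR_RGB2HSV)
m=((hsv[...,1]<40)&(hsv[...,2]<135)&(hsv[...,2]>60)).astype(np.uint8);z=np.zeros_like(m);z[115:260,220:400]=1;m*=z
cs=max(cv2.findContours(m,0,2)[0],key=cv2.contourArea)
r=cv2.minAreaRect(plane(c,cs[:,0].astype(float),118)[:,:2].astype(np.float32));print(r)
```

```text
[[640.8 218.1 118. ]
 [686.3 -65.4 118. ]
 [493.  -92.4 118. ]
 [449.4 187.3 118. ]]
287.19574431691433 283.0870301995356 193.84829691578807 195.18873928316947
9.115954389264578
8.852887312105235
7.945516471889682
9.152800356809818
[[ 694.8  -93.   110. ]
 [ 496.6 -124.8  110. ]] 200.6753420763941
rim 9.107993010705018
handle [[611.7  69.5 146. ]
 [612.4  61.7 146. ]
 [522.8  45.9 146. ]
 [524.5  56.6 146. ]]
bystanders [[426. 259.  50.]
 [419.  -9.  50.]] [[ 532.  340.   60.]
 [ 645. -183.   60.]]
((563.7969970703125, 55.559120178222656), (204.26014709472656, 297.5591125488281), 9.301437377929688)
```

The box yaw is about 9°, its centre is about (572, 39), and the lid is shifted about +23 mm. Every size agrees with the given dimensions to within a few mm. First I move above a point to the left of the handle, with the gripper shut and aligned to the box.

jog_arm:
  series:
    - [0.03, -0.027, 0, 0]
    - [0.07, -0.062, 0, 0.5]
    - [0.12, -0.107, 0, 1]
    - [0.17, -0.151, 0, 1.5]
    - [0.22, -0.196, 0, 2]
    - [0.27, -0.24, 0, 2.5]
    - [0.32, -0.285, 0, 3]
    - [0.37, -0.33, 0, 3.5]
    - [0.42, -0.374, 0, 4]
    - [0.46, -0.41, 0, 4.5]
    - [0.5, -0.445, 0, 4.9]
    - [0.53, -0.472, 0, 4.9]
    - [0.55, -0.49, 0, 4.9]
    - [0.562, -0.501, 0, 4.9]
    - [0.57, -0.507, 0, 4.9]
    - [0.57, -0.507, 0, 4.9]
    - [0.57, -0.507, 0, 4.9]
    - [0.57, -0.507, 0, 4.9]
  fingers: 0
  squeeze: 60

```text
time: 2.45
position: [563.4, 94.5, 231.6]
tool_rot: [3.132, 0.245, 0.0]
wrist_force: [-0.1, 0.1, -0.4]
grip_width: -0.1
```

Run:
```python
from plant import *; from h import *
s=observe();print(s['time'],s['position'],s['tool_rot'],s['wrist_force'],s['grip_width'])
M=R.from_rotvec(s['tool_rot']).as_matrix();print(M.round(3))
c=read_camera('wrist');cv2.imwrite('pics/w1.png',c['image'][:,:,::-1])
```

```text
2.45 [563.38094113  94.47591766 231.57030448] [3.13175925e+00 2.44905732e-01 4.59787371e-04] [-0.10083501  0.09497478 -0.35193417] -0.08229087924383155
[[ 0.988  0.155  0.   ]
 [ 0.155 -0.988 -0.   ]
 [ 0.     0.    -1.   ]]
```

View pics/w1.png

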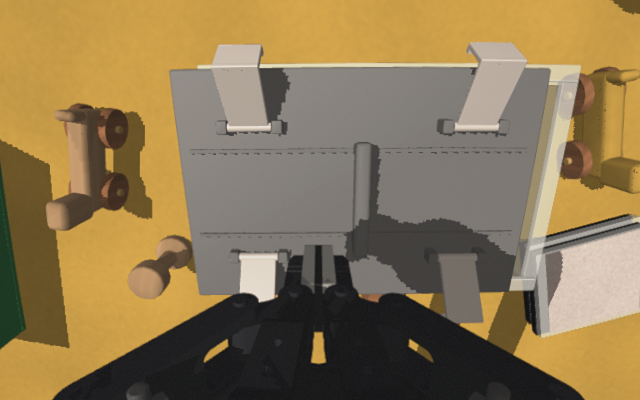

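The wrist view is aligned with the box. The lid's back edge runs from (171,70) to (548,69), the handle top is at x≈356–371, the hinges are at (250,128), (475,127), (260,257), (456,256), and the rim's back right corner is at (580,66).

Run:
```python
from plant import *; from h import *
s=observe();c=read_camera('wrist')
def loc(P):
    d=P[:,:2]-[572.2,39.3];t=np.radians(9);ex=np.array([np.cos(t),np.sin(t)]);ey=np.array([-ex[1],ex[0]]);return np.c_[d@ex,d@ey].round(1)
print('hinges',(P:=plane(c,[(250,128),(475,127),(260,257),(456,256)],124,s)).round(1).tolist(),loc(P).tolist())
print('lid',loc(plane(c,[(171,70),(548,69),(200,294),(515,291)],118,s)).tolist())
print('rim',loc(plane(c,[(580,66),(535,290)],110,s)).tolist())
print('handle',(P:=plane(c,[(356,144),(371,144)],146,s)).round(1).tolist(),loc(P).tolist())
print('tcp',loc(s['position'][None]))
```

```text
hinges [[610.3, 153.8, 124.0], [638.1, -16.5, 124.0], [502.4, 135.2, 124.0], [529.3, -32.9, 124.0]] [[55.6, 107.2], [56.4, -65.5], [-53.9, 105.7], [-53.7, -64.6]]
lid [[98.4, 165.4], [99.8, -119.4], [-95.5, 165.1], [-94.1, -128.9]]
rim [[103.3, -150.8], [-98.7, -154.6]]
handle [[613.4, 74.7, 146.0], [615.0, 64.2, 146.0]] [[46.2, 28.5], [46.2, 17.9]]
tcp [[-0. 56.]]
```

jog_arm:
  series:
    - [0, 0, 0.03, 0]
    - [0, 0, 0.06, 0]
    - [0, 0, 0.085, 0]
    - [0, 0, 0.096, 0]
    - [0, 0, 0.096, 0]
    - [0, 0.003, 0.096, 0]
    - [0, 0.006, 0.096, 0]
    - [0, 0.009, 0.096, 0]
    - [0, 0.012, 0.096, 0]
    - [0, 0.015, 0.096, 0]
    - [0, 0.018, 0.096, 0]

```text
time: 3.92
position: [566.4, 78.4, 135.4]
tool_rot: [-3.13, -0.247, -0.0]
wrist_force: [-0.3, 3.3, 0.0]
grip_width: 0.2
```

Contact reads 3.3 N, which matches the lid friction. I'll keep pushing.

jog_arm:
  series:
    - [0, 0.002, 0, 0]
    - [0, 0.004, 0, 0]
    - [0, 0.006, 0, 0]
    - [0, 0.008, 0, 0]
    - [0, 0.01, 0, 0]
    - [0, 0.012, 0, 0]
    - [0, 0.013, 0, 0]
    - [0, 0.014, 0, 0]
    - [0, 0.015, 0, 0]

```text
time: 5.05
position: [568.9, 62.6, 135.3]
tool_rot: [3.132, 0.247, 0.0]
wrist_force: [-0.1, 2.8, 1.6]
grip_width: -0.2
```

Run:
```python
from plant import *; from h import *
s=observe();print(s['position'],s['wrist_force'])
c=read_camera('wrist');cv2.imwrite('pics/w2.png',c['image'][:,:,::-1])
```

```text
[568.8776665   62.64270532 135.31887626] [-0.05544428  2.76353206  1.63644556]
```

View pics/w2.png

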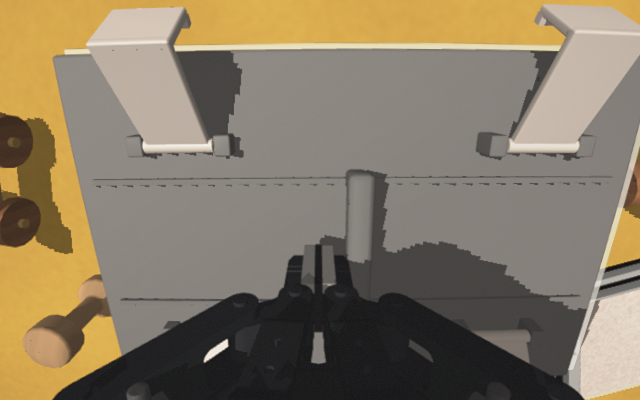

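The lid is sliding and a little rim still shows at right. I'll go on in 1 mm steps until I feel the stop.

jog_arm:
  series:
    - [0, 0.001, 0, 0]
    - [0, 0.002, 0, 0]
    - [0, 0.003, 0, 0]
    - [0, 0.004, 0, 0]

```text
time: 5.6
position: [569.5, 58.7, 135.3]
tool_rot: [3.132, 0.247, 0.0]
wrist_force: [0.1, 3.4, 0.3]
grip_width: 0.0
```

jog_arm:
  series:
    - [0, 0.001, 0, 0]
    - [0, 0.002, 0, 0]

```text
time: 5.85
position: [569.8, 56.7, 135.4]
tool_rot: [3.132, 0.247, 0.0]
wrist_force: [1.2, 3.4, 0.2]
grip_width: 0.0
```

jog_arm:
  series:
    - [0, 0.0005, 0, 0]
    - [0, 0.001, 0, 0]

```text
time: 6.1
position: [569.9, 56.4, 135.3]
tool_rot: [-3.131, -0.247, -0.0]
wrist_force: [0.9, 6.1, 0.5]
grip_width: -0.3
```

jog_arm:
  series:
    - [0, 0.0005, 0, 0]
    - [0, 0.001, 0, 0]

```text
time: 6.35
position: [569.9, 56.3, 135.3]
tool_rot: [-3.129, -0.248, -0.0]
wrist_force: [0.5, 8.8, 1.5]
grip_width: -0.4
```

jog_arm:
  series:
    - [0, 0.0005, 0, 0]
    - [0, 0.001, 0, 0]

```text
time: 6.6
position: [569.9, 56.2, 135.3]
tool_rot: [-3.127, -0.248, 0.0]
wrist_force: [0.0, 10.2, 0.2]
grip_width: 0.2
```

The force rises while the position holds at y≈56.2, so this is the firm stop. I'll back off, lift and look.

jog_arm:
  series:
    - [0, -0.003, 0, 0]
    - [0, -0.008, 0, 0]
    - [0, -0.015, 0, 0]
    - [0, -0.02, 0, 0]
    - [0, -0.02, -0.03, 0]
    - [0, -0.02, -0.07, 0]
    - [0, -0.02, -0.095, 0]
    - [0, -0.02, -0.095, 0]
    - [0, -0.02, -0.095, 0]

```text
time: 7.72
position: [566.5, 73.5, 228.7]
tool_rot: [3.132, 0.247, -0.004]
wrist_force: [-0.5, 0.8, 0.0]
grip_width: -0.3
```

Run:
```python
from plant import *; from h import *
s=observe();print(s['position'],s['wrist_force'])
c=read_camera('wrist');cv2.imwrite('pics/w3.png',c['image'][:,:,::-1])
```

```text
[566.45390528  73.53865328 228.73102541] [-0.54055959  0.75927529  0.01645654]
```

View pics/w3.png

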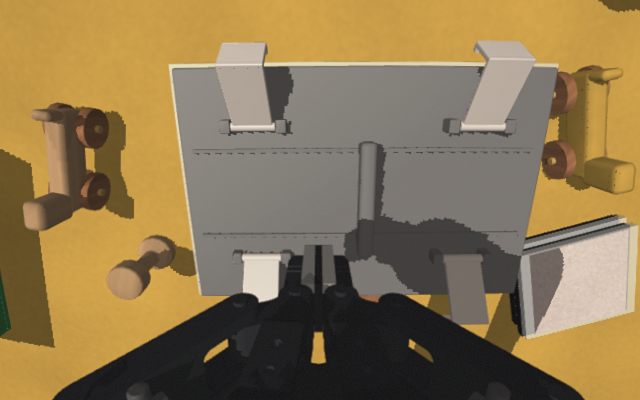

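The lid now sits symmetrically on the rim. The hinge centres are at about (254,127), (483,127), (263,257) and (461,257).

Run:
```python
from plant import *; from h import *
s=observe();c=read_camera('wrist')
P=plane(c,[(254,127),(483,127),(263,257),(461,257)],126,s)
print(P.round(1), P.mean(0)); 
v=P[0]-P[1];w=P[2]-P[3];print(np.linalg.norm(v),np.linalg.norm(w),[np.degrees(np.arctan2(-q[0],q[1])) for q in(v,w)])
u=P[0]-P[2];print(np.linalg.norm(u))
# clip ends: top edge of flap at back (free end edge)
for n,p in (('BL',[(220,66),(268,66)]),('BR',[(480,65),(530,64)])):
    for z in(125,140,155):print(n,z,plane(c,p,z,s).round(0).tolist())
```

```text
[[614.5 128.9 126. ]
 [641.7 -40.8 126. ]
 [508.  111.  126. ]
 [533.8 -55.7 126. ]] [574.52730811  35.82241413 126.        ]
171.84443574597157 168.6822475392801 [np.float64(9.104523672226067), np.float64(8.79457975834629)]
107.9742329752934
BL 125 [[653.0, 157.0, 125.0], [659.0, 123.0, 125.0]]
BL 140 [[653.0, 153.0, 140.0], [658.0, 121.0, 140.0]]
BL 155 [[652.0, 149.0, 155.0], [657.0, 119.0, 155.0]]
BR 125 [[684.0, -26.0, 125.0], [691.0, -62.0, 125.0]]
BR 140 [[681.0, -19.0, 140.0], [688.0, -53.0, 140.0]]
BR 155 [[679.0, -13.0, 155.0], [685.0, -44.0, 155.0]]
```

I'll do BL first. The press point, 39 mm out from the hinge, is about (653,136). I'll go there and descend to just above the raised flap.

jog_arm:
  series:
    - [0.02, -0.01, 0, 0]
    - [0.05, -0.026, 0, 0]
    - [0.08, -0.042, 0, 0]
    - [0.095, -0.048, 0.01, 0]
    - [0.095, -0.048, 0.03, 0]
    - [0.095, -0.048, 0.048, 0]
    - [0.095, -0.048, 0.058, 0]
    - [0.095, -0.048, 0.058, 0]
    - [0.095, -0.048, 0.058, 0]

```text
time: 8.95
position: [653.7, 135.7, 173.3]
tool_rot: [3.132, 0.246, 0.003]
wrist_force: [-0.7, -0.1, 0.5]
grip_width: -0.1
```

Run:
```python
from plant import *; from h import *
for n in ('wrist','scene'):
    c=read_camera(n);a=c['image'][:,:,::-1]
    if n=='scene': a=cv2.resize(a[130:280,220:420],None,fx=4,fy=4,interpolation=2)
    cv2.imwrite(f'pics/{n}4.png',a)
```

```text
(no output)
```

View pics/scene4.png

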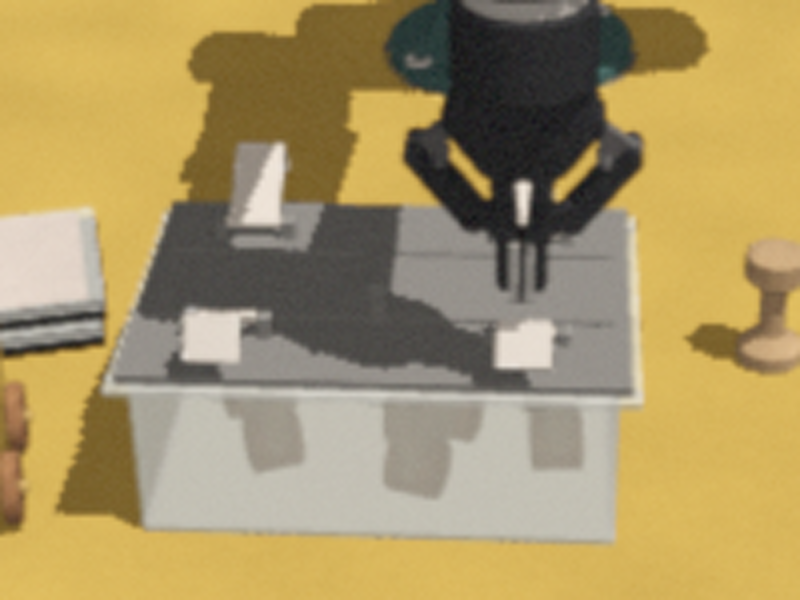

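View pics/wrist4.png

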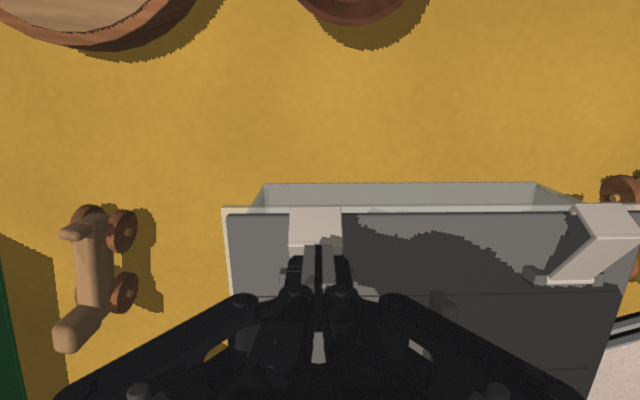

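The tip (305–335) is centred over the BL flap (290–343), just short of its free edge. I'll descend with feeling.

jog_arm:
  series:
    - [0, 0, 0.003, 0]
    - [0, 0, 0.006, 0]
    - [0, 0, 0.009, 0]
    - [0, 0, 0.012, 0]
    - [0, 0, 0.014, 0]
    - [0, 0, 0.016, 0]
    - [0, 0, 0.018, 0]
    - [0, 0, 0.02, 0]

```text
time: 10.05
position: [653.8, 135.9, 152.8]
tool_rot: [3.132, 0.247, 0.002]
wrist_force: [0.5, 0.4, 1.0]
grip_width: -0.4
```

jog_arm:
  series:
    - [0, 0, 0.002, 0]
    - [0, 0, 0.004, 0]
    - [0, 0, 0.006, 0]

```text
time: 10.42
position: [652.9, 135.8, 145.7]
tool_rot: [3.132, 0.247, -0.002]
wrist_force: [-0.3, 0.1, -0.0]
grip_width: -0.1
```

jog_arm:
  series:
    - [0, 0, 0.002, 0]
    - [0, 0, 0.004, 0]
    - [0, 0, 0.006, 0]

```text
time: 10.8
position: [653.3, 135.8, 140.1]
tool_rot: [3.132, 0.247, -0.0]
wrist_force: [-0.4, -0.5, 0.9]
grip_width: -0.1
```

jog_arm:
  series:
    - [0, 0, 0.001, 0]
    - [0, 0, 0.002, 0]
    - [0, 0, 0.003, 0]

```text
time: 11.18
position: [653.4, 135.8, 137.3]
tool_rot: [3.132, 0.247, 0.0]
wrist_force: [0.5, 0.5, 0.9]
grip_width: 0.1
```

jog_arm:
  series:
    - [0, 0, 0.001, 0]
    - [0, 0, 0.002, 0]

```text
time: 11.42
position: [653.4, 135.8, 135.3]
tool_rot: [3.132, 0.247, 0.0]
wrist_force: [-0.7, -0.6, 0.6]
grip_width: 0.0
```

jog_arm:
  series:
    - [0, 0, 0.001, 0]
    - [0, 0, 0.002, 0]

```text
time: 11.68
position: [653.4, 135.8, 133.3]
tool_rot: [3.132, 0.247, 0.0]
wrist_force: [0.1, 0.0, 0.2]
grip_width: -0.3
```

jog_arm:
  series:
    - [0, 0, 0.001, 0]
    - [0, 0, 0.002, 0]

```text
time: 11.92
position: [653.5, 135.8, 131.4]
tool_rot: [3.132, 0.247, 0.001]
wrist_force: [-0.6, 0.1, 2.9]
grip_width: -0.1
```

jog_arm:
  series:
    - [0, 0, 0.001, 0]
    - [0, 0, 0.002, 0]

```text
time: 12.18
position: [653.7, 135.9, 130.4]
tool_rot: [3.132, 0.247, 0.002]
wrist_force: [-0.3, -0.6, 7.4]
grip_width: 0.1
```

jog_arm:
  series:
    - [0, 0, 0.001, 0]
    - [0, 0, 0.002, 0]

```text
time: 12.42
position: [653.9, 135.9, 129.2]
tool_rot: [3.132, 0.247, 0.004]
wrist_force: [-1.6, -1.2, 8.7]
grip_width: -0.1
```

The nose is riding on the rim. I'll take finer steps and watch for the click.

jog_arm:
  series:
    - [0, 0, 0.0005, 0]
    - [0, 0, 0.001, 0]

```text
time: 12.68
position: [653.9, 135.9, 129.0]
tool_rot: [3.132, 0.247, 0.005]
wrist_force: [-2.3, -0.1, 9.6]
grip_width: 0.1
```

jog_arm:
  series:
    - [0, 0, 0.0005, 0]
    - [0, 0, 0.001, 0]

```text
time: 12.92
position: [654.0, 135.9, 128.8]
tool_rot: [3.132, 0.247, 0.005]
wrist_force: [-3.5, -0.0, 11.2]
grip_width: 0.2
```

jog_arm:
  series:
    - [0, 0, 0.0005, 0]
    - [0, 0, 0.001, 0]

```text
time: 13.18
position: [654.0, 135.9, 127.1]
tool_rot: [-3.132, -0.247, -0.006]
wrist_force: [-0.4, 0.1, 3.8]
grip_width: -0.4
```

The force dropped from 11 to 4 N, which is the click. I'll press slightly further to confirm the stop.

jog_arm:
  series:
    - [0, 0, 0.0005, 0]
    - [0, 0, 0.001, 0]

```text
time: 13.42
position: [654.2, 136.0, 126.2]
tool_rot: [-3.132, -0.247, -0.006]
wrist_force: [-2.1, -0.3, 10.8]
grip_width: -0.1
```

jog_arm:
  series:
    - [0, 0, 0.0005, 0]
    - [0, 0, 0.001, 0]

```text
time: 13.68
position: [654.2, 136.0, 126.0]
tool_rot: [-3.132, -0.247, -0.007]
wrist_force: [-2.8, -0.1, 12.2]
grip_width: -0.2
```

jog_arm:
  series:
    - [0, 0, 0.0005, 0]
    - [0, 0, 0.001, 0]

```text
time: 13.92
position: [654.3, 135.9, 124.4]
tool_rot: [-3.132, -0.247, -0.006]
wrist_force: [-2.5, 0.2, 10.8]
grip_width: 0.2
```

That was a second step, so the first may have been a false click. I'll continue until the position holds while the force rises.

jog_arm:
  series:
    - [0, 0, 0.0005, 0]
    - [0, 0, 0.001, 0]

```text
time: 14.18
position: [654.4, 136.0, 124.2]
tool_rot: [-3.132, -0.247, -0.007]
wrist_force: [-2.6, -0.6, 12.1]
grip_width: -0.1
```

jog_arm:
  series:
    - [0, 0, 0.0005, 0]
    - [0, 0, 0.001, 0]

```text
time: 14.42
position: [654.4, 136.0, 124.1]
tool_rot: [-3.132, -0.247, -0.008]
wrist_force: [-4.1, -0.7, 15.6]
grip_width: -0.2
```

jog_arm:
  series:
    - [0, 0, 0.0005, 0]
    - [0, 0, 0.001, 0]

```text
time: 14.68
position: [654.4, 136.0, 124.0]
tool_rot: [-3.132, -0.247, -0.009]
wrist_force: [-5.1, -0.5, 17.2]
grip_width: -0.1
```

jog_arm:
  series:
    - [0, 0, 0.0005, 0]
    - [0, 0, 0.001, 0]
    - [0, 0, 0.001, 0]

```text
time: 15.05
position: [654.4, 136.0, 123.9]
tool_rot: [-3.132, -0.247, -0.01]
wrist_force: [-5.8, -0.0, 19.2]
grip_width: 0.1
```

jog_arm:
  series:
    - [0, 0, -0.003, 0]
    - [0, 0, -0.008, 0]
    - [0, 0, -0.02, 0]
    - [-0.02, 0, -0.045, 0]
    - [-0.06, 0.01, -0.075, 0]
    - [-0.09, 0.03, -0.1, 0]
    - [-0.1, 0.05, -0.105, 0]
    - [-0.1, 0.05, -0.105, 0]

```text
time: 16.05
position: [562.6, 69.4, 222.1]
tool_rot: [3.132, 0.243, 0.001]
wrist_force: [-0.2, -0.8, -0.2]
grip_width: 0.0
```

Run:
```python
from plant import *; from h import *
s=observe();print(s['position'],s['wrist_force'])
for n in ('wrist','scene'):
    c=read_camera(n);a=c['image'][:,:,::-1]
    if n=='scene': a=cv2.resize(a[130:280,220:420],None,fx=4,fy=4,interpolation=2)
    cv2.imwrite(f'pics/{n}5.png',a)
```

```text
[562.60574927  69.38037699 222.13397099] [-0.15247321 -0.7886456  -0.19720778]
```

View pics/scene5.png

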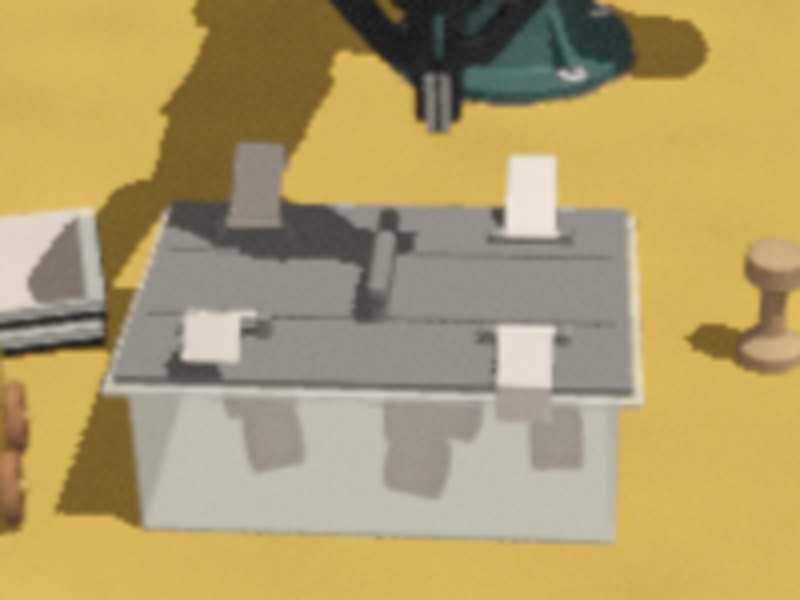

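View pics/wrist5.png

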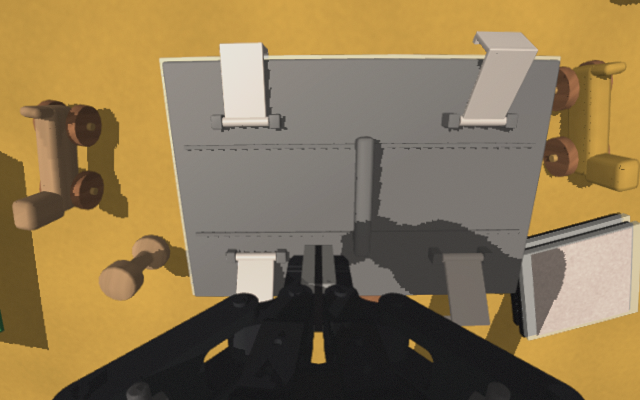

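BL now lies flat with its nose over the rim, and the other three are still raised. Next is FR, diagonally across, with its press point at about (494,−61).

jog_arm:
  series:
    - [-0.02, 0.03, 0, 0]
    - [-0.045, 0.065, 0, 0]
    - [-0.068, 0.095, 0, 0]
    - [-0.083, 0.112, 0, 0]
    - [-0.088, 0.118, 0.01, 0]
    - [-0.088, 0.118, 0.03, 0]
    - [-0.088, 0.118, 0.045, 0]
    - [-0.088, 0.118, 0.045, 0]
    - [-0.088, 0.118, 0.045, 0]

```text
time: 17.27
position: [494.4, -59.2, 177.5]
tool_rot: [3.132, 0.248, 0.0]
wrist_force: [-0.7, -0.6, 0.0]
grip_width: 0.1
```

Run:
```python
from plant import *; from h import *
for n in ('wrist','top'):
    c=read_camera(n);a=c['image'][:,:,::-1]
    if n=='top': a=cv2.resize(a[115:260,220:420],None,fx=4,fy=4,interpolation=2)
    cv2.imwrite(f'pics/{n}6.png',a)
```

```text
(no output)
```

View pics/wrist6.png

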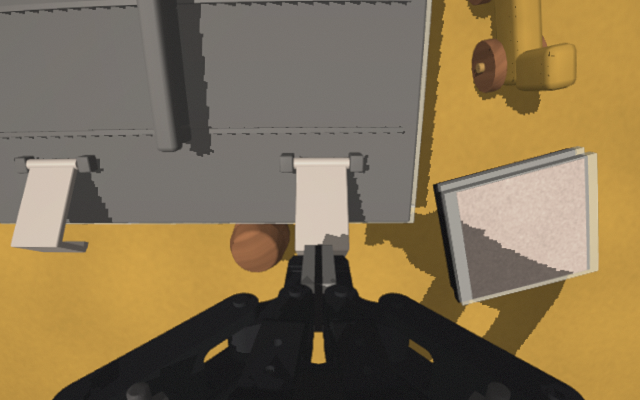

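View pics/top6.png

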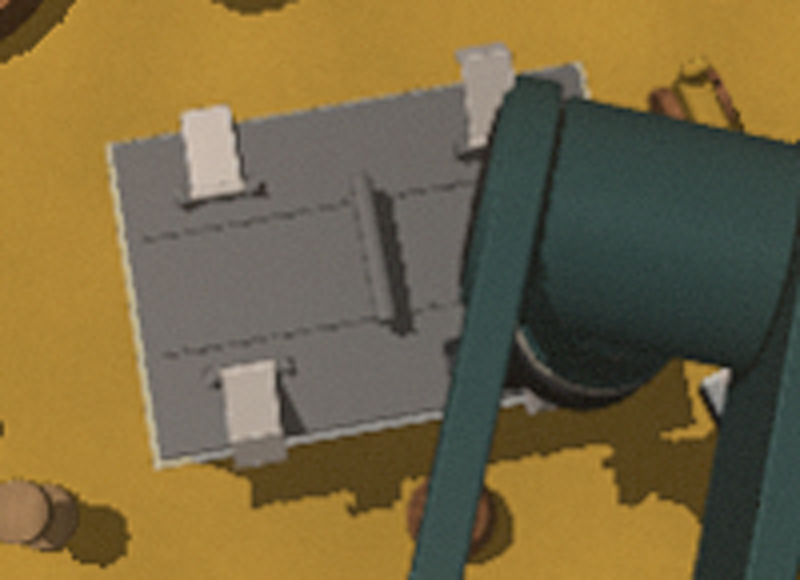

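The tip is centred over the FR flap (296–349, tip at 318). Descending.

jog_arm:
  series:
    - [0, 0, 0.006, 0]
    - [0, 0, 0.012, 0]
    - [0, 0, 0.016, 0]
    - [0, 0, 0.019, 0]
    - [0, 0, 0.022, 0]
    - [0, 0, 0.025, 0]

```text
time: 18.12
position: [494.1, -59.6, 152.3]
tool_rot: [3.132, 0.247, 0.0]
wrist_force: [-1.3, -0.0, 1.3]
grip_width: 0.2
```

jog_arm:
  series:
    - [0, 0, 0.002, 0]
    - [0, 0, 0.004, 0]
    - [0, 0, 0.006, 0]
    - [0, 0, 0.008, 0]
    - [0, 0, 0.01, 0]

```text
time: 18.75
position: [494.0, -59.5, 142.2]
tool_rot: [3.132, 0.247, 0.0]
wrist_force: [-0.4, -0.2, 0.6]
grip_width: 0.2
```

jog_arm:
  series:
    - [0, 0, 0.001, 0]
    - [0, 0, 0.002, 0]

```text
time: 19.0
position: [494.0, -59.5, 140.2]
tool_rot: [3.132, 0.247, -0.0]
wrist_force: [-0.5, 0.6, 0.5]
grip_width: -0.6
```

jog_arm:
  series:
    - [0, 0, 0.001, 0]
    - [0, 0, 0.002, 0]

```text
time: 19.25
position: [494.0, -59.5, 138.3]
tool_rot: [3.132, 0.247, 0.0]
wrist_force: [-0.6, -0.0, 1.1]
grip_width: 0.2
```

jog_arm:
  series:
    - [0, 0, 0.001, 0]
    - [0, 0, 0.002, 0]

```text
time: 19.5
position: [494.0, -59.6, 136.2]
tool_rot: [3.132, 0.247, -0.0]
wrist_force: [-1.1, 0.1, 0.6]
grip_width: 0.0
```

jog_arm:
  series:
    - [0, 0, 0.001, 0]
    - [0, 0, 0.002, 0]

```text
time: 19.75
position: [493.9, -59.6, 134.7]
tool_rot: [3.132, 0.247, -0.0]
wrist_force: [-2.6, 0.3, 5.0]
grip_width: 0.2
```

jog_arm:
  series:
    - [0, 0, 0.001, 0]
    - [0, 0, 0.002, 0]

```text
time: 20.0
position: [493.8, -59.7, 133.7]
tool_rot: [3.131, 0.247, 0.0]
wrist_force: [-3.9, 0.3, 9.0]
grip_width: -0.4
```

jog_arm:
  series:
    - [0, 0, 0.0005, 0]
    - [0, 0, 0.001, 0]

```text
time: 20.25
position: [493.9, -59.7, 133.4]
tool_rot: [3.131, 0.247, 0.001]
wrist_force: [-3.7, 0.9, 6.2]
grip_width: 0.4
```

jog_arm:
  series:
    - [0, 0, 0.0005, 0]
    - [0, 0, 0.001, 0]

```text
time: 20.5
position: [494.0, -59.7, 132.1]
tool_rot: [3.131, 0.247, 0.001]
wrist_force: [-4.8, 0.3, 9.5]
grip_width: -0.1
```

jog_arm:
  series:
    - [0, 0, 0.0005, 0]
    - [0, 0, 0.001, 0]

```text
time: 20.75
position: [494.0, -59.8, 131.8]
tool_rot: [3.131, 0.247, 0.001]
wrist_force: [-6.1, 0.4, 13.0]
grip_width: -0.2
```

jog_arm:
  series:
    - [0, 0, 0.0005, 0]
    - [0, 0, 0.001, 0]

```text
time: 21.0
position: [493.9, -59.8, 131.4]
tool_rot: [3.131, 0.247, 0.002]
wrist_force: [-6.5, 0.9, 14.3]
grip_width: -0.1
```

jog_arm:
  series:
    - [0, 0, 0.0005, 0]
    - [0, 0, 0.001, 0]

```text
time: 21.25
position: [494.8, -59.7, 128.9]
tool_rot: [3.131, 0.247, 0.004]
wrist_force: [-2.0, 0.4, 9.1]
grip_width: -0.3
```

jog_arm:
  series:
    - [0, 0, 0.0005, 0]
    - [0, 0, 0.001, 0]

```text
time: 21.5
position: [494.8, -59.8, 128.7]
tool_rot: [3.131, 0.247, 0.004]
wrist_force: [-4.2, 0.9, 12.3]
grip_width: -0.2
```

jog_arm:
  series:
    - [0, 0, 0.0005, 0]
    - [0, 0, 0.001, 0]

```text
time: 21.75
position: [494.9, -59.8, 128.5]
tool_rot: [3.131, 0.247, 0.005]
wrist_force: [-5.8, 0.8, 15.2]
grip_width: 0.0
```

jog_arm:
  series:
    - [0, 0, 0.0005, 0]
    - [0, 0, 0.001, 0]

```text
time: 22.0
position: [494.9, -59.8, 128.3]
tool_rot: [3.13, 0.247, 0.006]
wrist_force: [-7.7, 0.6, 17.3]
grip_width: 0.1
```

jog_arm:
  series:
    - [0, 0, 0.0005, 0]
    - [0, 0, 0.001, 0]
    - [0, 0, 0.001, 0]

```text
time: 22.38
position: [494.9, -59.9, 128.2]
tool_rot: [3.13, 0.247, 0.006]
wrist_force: [-7.6, 1.3, 20.9]
grip_width: -0.0
```

FR stops firmly at z≈128.2 with 21 N, after a travel of about 7 mm, which matches 0.14 rad. I'll lift off and check, then go on to BR.

jog_arm:
  series:
    - [0, 0, -0.003, 0]
    - [0, 0, -0.008, 0]
    - [0, 0, -0.03, 0]
    - [0.01, 0, -0.06, 0]
    - [0.04, 0, -0.08, 0]
    - [0.08, 0, -0.085, 0]
    - [0.12, 0, -0.085, 0]
    - [0.155, 0, -0.085, 0]
    - [0.178, 0, -0.075, 0]
    - [0.187, 0, -0.06, 0]
    - [0.187, 0, -0.049, 0]
    - [0.187, 0, -0.049, 0]
    - [0.187, 0, -0.049, 0]

```text
time: 24.0
position: [678.3, -30.5, 173.1]
tool_rot: [3.132, 0.246, 0.001]
wrist_force: [-1.0, -0.1, 0.1]
grip_width: -0.3
```

Run:
```python
from plant import *; from h import *
for n in ('wrist','scene'):
    c=read_camera(n);a=c['image'][:,:,::-1]
    if n=='scene': a=cv2.resize(a[130:280,220:420],None,fx=4,fy=4,interpolation=2)
    cv2.imwrite(f'pics/{n}7.png',a)
```

```text
(no output)
```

View pics/wrist7.png

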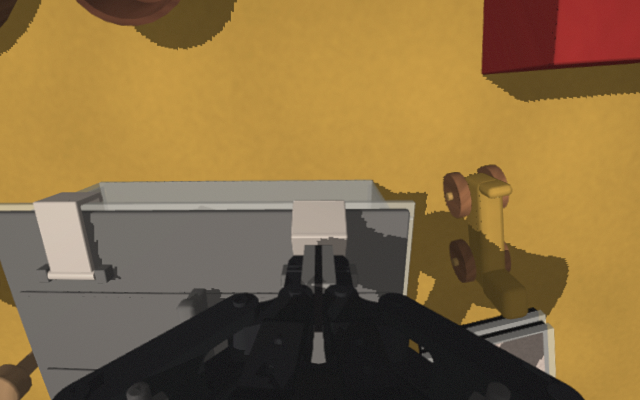

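View pics/scene7.png

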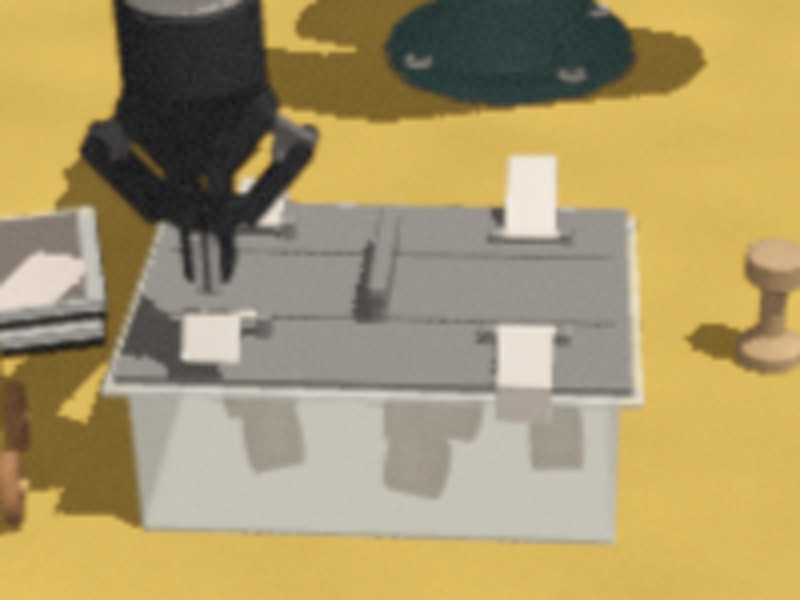

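The tip is centred on the BR flap (292–347). FR appears lowered, but it is partly hidden. A wrong belief here would fail the run, so I'll check it in the top view before pressing BR.

Run:
```python
from plant import *; from h import *
a=read_camera('top')['image'][:,:,::-1]
b=read_camera('scene')['image'][:,:,::-1]
cv2.imwrite('pics/8.png',np.hstack([cv2.resize(a[115:260,230:390],(480,435),interpolation=2),cv2.resize(b[160:200,270:310],(320,435),interpolation=2)]))
```

```text
(no output)
```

View pics/8.png

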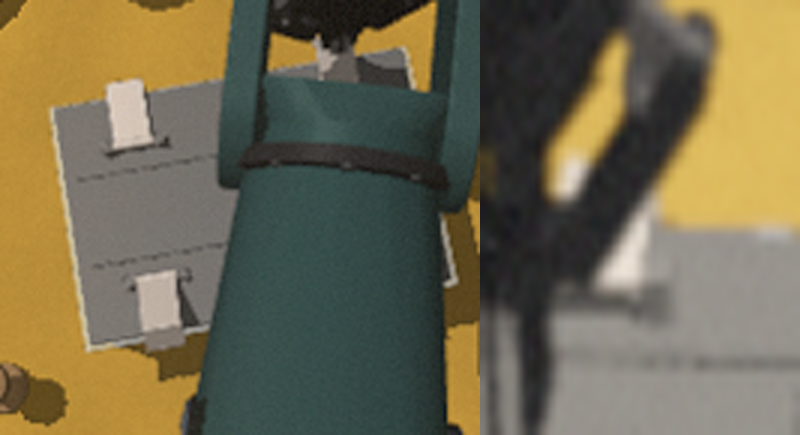

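Run:
```python
from plant import *; from h import *
c=read_camera('scene');t=np.radians(9);ex=np.array([np.cos(t),np.sin(t),0]);ey=np.array([-ex[1],ex[0],0]);o=np.array([573.5,37.5,0])
for th in(0,.05,.1,.14,.3,.6):
    for b in(0,4):
        P=[o-55*ex-85*ey+[0,0,124+b], o-(55+53*np.cos(th))*ex-85*ey+[0,0,124+b+53*np.sin(th)]]
        print(th,b,project(c,P).round(1).tolist())
```

```text
0 0 [[283.4, 186.0], [286.4, 175.5]]
0 4 [[283.3, 184.6], [286.3, 174.2]]
0.05 0 [[283.4, 186.0], [286.3, 174.6]]
0.05 4 [[283.3, 184.6], [286.3, 173.3]]
0.1 0 [[283.4, 186.0], [286.3, 173.8]]
0.1 4 [[283.3, 184.6], [286.2, 172.4]]
0.14 0 [[283.4, 186.0], [286.2, 173.1]]
0.14 4 [[283.3, 184.6], [286.1, 171.7]]
0.3 0 [[283.4, 186.0], [285.9, 170.6]]
0.3 4 [[283.3, 184.6], [285.8, 169.2]]
0.6 0 [[283.4, 186.0], [285.2, 166.9]]
0.6 4 [[283.3, 184.6], [285.1, 165.5]]
```

The FR flap edge at row ≈174.2 matches the shut prediction, 174.2 for a 4 mm bow. Pressing BR now.

jog_arm:
  series:
    - [0, 0, 0.005, 0]
    - [0, 0, 0.01, 0]
    - [0, 0, 0.014, 0]
    - [0, 0, 0.017, 0]
    - [0, 0, 0.02, 0]
    - [0, 0, 0.023, 0]

```text
time: 25.0
position: [678.7, -30.3, 149.1]
tool_rot: [3.132, 0.247, -0.0]
wrist_force: [-0.1, -0.4, -0.1]
grip_width: -0.0
```

jog_arm:
  series:
    - [0, 0, 0.002, 0]
    - [0, 0, 0.004, 0]
    - [0, 0, 0.006, 0]
    - [0, 0, 0.008, 0]

```text
time: 25.5
position: [678.8, -30.3, 141.3]
tool_rot: [3.132, 0.247, 0.0]
wrist_force: [0.2, 0.8, 0.9]
grip_width: 0.0
```

jog_arm:
  series:
    - [0, 0, 0.001, 0]
    - [0, 0, 0.002, 0]

```text
time: 25.75
position: [678.7, -30.3, 139.2]
tool_rot: [3.132, 0.247, -0.0]
wrist_force: [0.5, 0.6, 0.3]
grip_width: 0.0
```

jog_arm:
  series:
    - [0, 0, 0.001, 0]
    - [0, 0, 0.002, 0]

```text
time: 26.0
position: [678.7, -30.3, 137.3]
tool_rot: [3.132, 0.247, 0.0]
wrist_force: [-0.7, 0.1, -0.1]
grip_width: -0.4
```

jog_arm:
  series:
    - [0, 0, 0.001, 0]
    - [0, 0, 0.002, 0]

```text
time: 26.25
position: [678.9, -30.3, 136.1]
tool_rot: [3.132, 0.247, 0.002]
wrist_force: [-0.4, 0.2, 4.3]
grip_width: -0.1
```

jog_arm:
  series:
    - [0, 0, 0.001, 0]
    - [0, 0, 0.002, 0]

```text
time: 26.5
position: [679.1, -30.2, 135.0]
tool_rot: [3.131, 0.247, 0.003]
wrist_force: [-0.4, 0.9, 8.0]
grip_width: 0.2
```

jog_arm:
  series:
    - [0, 0, 0.001, 0]
    - [0, 0, 0.002, 0]

```text
time: 26.75
position: [679.2, -30.3, 134.6]
tool_rot: [3.131, 0.247, 0.005]
wrist_force: [-3.4, -0.2, 12.2]
grip_width: -0.4
```

jog_arm:
  series:
    - [0, 0, 0.0005, 0]
    - [0, 0, 0.001, 0]

```text
time: 27.0
position: [679.4, -30.2, 133.0]
tool_rot: [3.131, 0.247, 0.005]
wrist_force: [-1.4, 1.1, 9.9]
grip_width: -0.3
```

Riding began at about 136.5, so I expect the stop near 129.

jog_arm:
  series:
    - [0, 0, 0.0005, 0]
    - [0, 0, 0.001, 0]

```text
time: 27.25
position: [679.4, -30.2, 132.8]
tool_rot: [3.131, 0.247, 0.006]
wrist_force: [-2.5, 1.2, 11.2]
grip_width: -0.3
```

jog_arm:
  series:
    - [0, 0, 0.0005, 0]
    - [0, 0, 0.001, 0]

```text
time: 27.5
position: [679.5, -30.2, 132.5]
tool_rot: [3.131, 0.247, 0.007]
wrist_force: [-3.8, 0.7, 12.0]
grip_width: -0.0
```

jog_arm:
  series:
    - [0, 0, 0.0005, 0]
    - [0, 0, 0.001, 0]

```text
time: 27.75
position: [679.6, -30.3, 131.6]
tool_rot: [3.131, 0.247, 0.008]
wrist_force: [0.0, 0.5, 0.4]
grip_width: 0.0
```

jog_arm:
  series:
    - [0, 0, 0.0005, 0]
    - [0, 0, 0.001, 0]

```text
time: 28.0
position: [679.7, -30.3, 130.2]
tool_rot: [3.131, 0.247, 0.007]
wrist_force: [-1.7, 1.0, 11.6]
grip_width: -0.0
```

jog_arm:
  series:
    - [0, 0, 0.0005, 0]
    - [0, 0, 0.001, 0]

```text
time: 28.25
position: [679.7, -30.4, 130.0]
tool_rot: [3.131, 0.247, 0.008]
wrist_force: [-3.7, 1.1, 14.5]
grip_width: -0.2
```

jog_arm:
  series:
    - [0, 0, 0.0005, 0]
    - [0, 0, 0.001, 0]

```text
time: 28.5
position: [679.8, -30.3, 129.9]
tool_rot: [3.13, 0.247, 0.009]
wrist_force: [-3.7, 1.2, 16.5]
grip_width: 0.1
```

jog_arm:
  series:
    - [0, 0, 0.0005, 0]
    - [0, 0, 0.001, 0]

```text
time: 28.75
position: [679.8, -30.3, 129.8]
tool_rot: [3.13, 0.247, 0.01]
wrist_force: [-6.1, 0.4, 19.0]
grip_width: 0.0
```

jog_arm:
  series:
    - [0, 0, 0.0005, 0]
    - [0, 0, 0.001, 0]
    - [0, 0, 0.001, 0]

```text
time: 29.12
position: [679.8, -30.4, 129.8]
tool_rot: [3.13, 0.247, 0.011]
wrist_force: [-6.2, 0.9, 20.1]
grip_width: 0.3
```

BR is firm at 129.8 with 20 N. Now FL, with its press point at (467,107).

jog_arm:
  series:
    - [0, 0, -0.003, 0]
    - [0, 0, -0.01, 0]
    - [0, 0, -0.04, 0]
    - [-0.01, -0.01, -0.07, 0]
    - [-0.04, -0.036, -0.085, 0]
    - [-0.075, -0.067, -0.085, 0]
    - [-0.11, -0.098, -0.085, 0]
    - [-0.145, -0.129, -0.085, 0]
    - [-0.17, -0.152, -0.085, 0]
    - [-0.184, -0.165, -0.07, 0]
    - [-0.189, -0.169, -0.055, 0]
    - [-0.189, -0.169, -0.05, 0]
    - [-0.189, -0.169, -0.05, 0]
    - [-0.189, -0.169, -0.05, 0]

```text
time: 30.88
position: [466.4, 106.6, 172.6]
tool_rot: [3.132, 0.245, 0.001]
wrist_force: [-0.2, -0.6, 0.9]
grip_width: -0.0
```

Run:
```python
from plant import *; from h import *
for n in ('wrist','scene'):
    c=read_camera(n);a=c['image'][:,:,::-1]
    if n=='scene': a=cv2.resize(a[130:280,220:420],None,fx=4,fy=4,interpolation=2)
    cv2.imwrite(f'pics/{n}9.png',a)
```

```text
(no output)
```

View pics/wrist9.png

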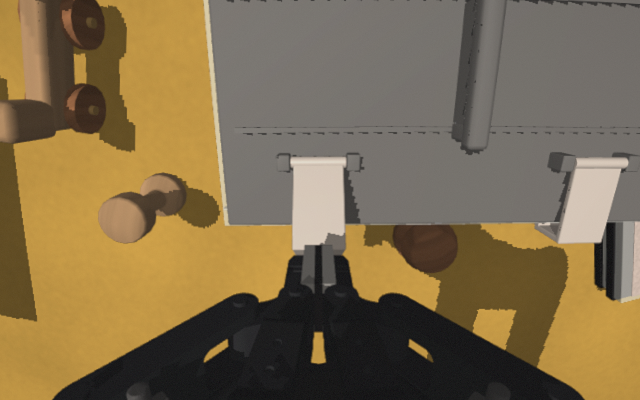

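View pics/scene9.png

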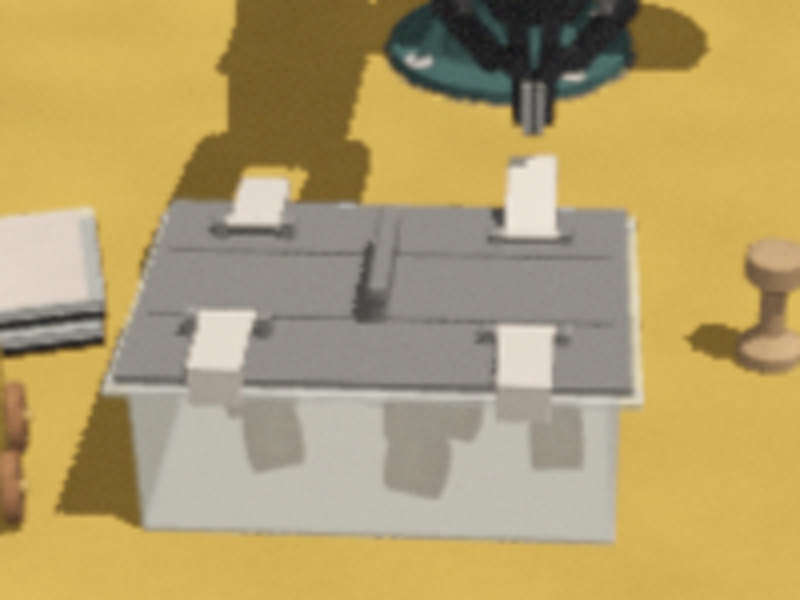

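BL, BR and FR are down and FL is still up. The tip is centred on FL (293–346). Descending.

jog_arm:
  series:
    - [0, 0, 0.005, 0]
    - [0, 0, 0.01, 0]
    - [0, 0, 0.014, 0]
    - [0, 0, 0.017, 0]
    - [0, 0, 0.02, 0]
    - [0, 0, 0.023, 0]

```text
time: 31.72
position: [465.5, 107.1, 149.4]
tool_rot: [3.132, 0.247, 0.0]
wrist_force: [-1.8, -0.6, 1.5]
grip_width: -0.3
```

jog_arm:
  series:
    - [0, 0, 0.002, 0]
    - [0, 0, 0.004, 0]
    - [0, 0, 0.006, 0]
    - [0, 0, 0.008, 0]

```text
time: 32.22
position: [465.7, 107.1, 141.2]
tool_rot: [3.132, 0.247, 0.001]
wrist_force: [0.0, 0.1, 1.1]
grip_width: -0.1
```

jog_arm:
  series:
    - [0, 0, 0.001, 0]
    - [0, 0, 0.002, 0]
    - [0, 0, 0.003, 0]

```text
time: 32.6
position: [465.6, 107.0, 138.2]
tool_rot: [3.132, 0.247, 0.0]
wrist_force: [0.5, 0.6, 0.4]
grip_width: -0.1
```

jog_arm:
  series:
    - [0, 0, 0.001, 0]
    - [0, 0, 0.002, 0]

```text
time: 32.85
position: [465.6, 107.1, 136.2]
tool_rot: [3.132, 0.247, 0.0]
wrist_force: [-0.9, 0.0, -0.0]
grip_width: 0.1
```

jog_arm:
  series:
    - [0, 0, 0.001, 0]
    - [0, 0, 0.002, 0]

```text
time: 33.1
position: [465.6, 107.0, 134.2]
tool_rot: [3.132, 0.247, -0.0]
wrist_force: [0.1, -0.3, 1.7]
grip_width: -0.1
```

jog_arm:
  series:
    - [0, 0, 0.001, 0]
    - [0, 0, 0.002, 0]

```text
time: 33.35
position: [465.5, 107.1, 132.2]
tool_rot: [3.132, 0.247, -0.0]
wrist_force: [0.1, -0.4, 0.2]
grip_width: -0.2
```

jog_arm:
  series:
    - [0, 0, 0.001, 0]
    - [0, 0, 0.002, 0]

```text
time: 33.6
position: [465.5, 107.1, 130.3]
tool_rot: [3.132, 0.247, -0.0]
wrist_force: [-0.8, -0.4, 1.6]
grip_width: 0.0
```

jog_arm:
  series:
    - [0, 0, 0.0005, 0]
    - [0, 0, 0.001, 0]

```text
time: 33.85
position: [465.5, 107.0, 129.8]
tool_rot: [3.132, 0.247, 0.0]
wrist_force: [-2.3, -0.2, 4.1]
grip_width: -0.1
```

jog_arm:
  series:
    - [0, 0, 0.0005, 0]
    - [0, 0, 0.001, 0]

```text
time: 34.1
position: [465.4, 107.0, 129.1]
tool_rot: [3.132, 0.247, 0.0]
wrist_force: [-3.8, -0.3, 7.9]
grip_width: -0.2
```

jog_arm:
  series:
    - [0, 0, 0.0005, 0]
    - [0, 0, 0.001, 0]

```text
time: 34.35
position: [465.5, 107.0, 128.2]
tool_rot: [3.132, 0.247, 0.0]
wrist_force: [-3.6, -0.9, 6.9]
grip_width: 0.1
```

jog_arm:
  series:
    - [0, 0, 0.0005, 0]
    - [0, 0, 0.001, 0]

```text
time: 34.6
position: [465.5, 107.1, 127.8]
tool_rot: [3.132, 0.247, 0.001]
wrist_force: [-4.7, -0.3, 10.3]
grip_width: -0.1
```

jog_arm:
  series:
    - [0, 0, 0.0005, 0]
    - [0, 0, 0.001, 0]

```text
time: 34.85
position: [465.5, 107.1, 127.4]
tool_rot: [3.132, 0.247, 0.001]
wrist_force: [-5.8, -0.5, 12.8]
grip_width: 0.2
```

jog_arm:
  series:
    - [0, 0, 0.0005, 0]
    - [0, 0, 0.001, 0]

```text
time: 35.1
position: [466.1, 107.1, 125.6]
tool_rot: [3.132, 0.247, 0.004]
wrist_force: [-0.6, 0.2, 2.1]
grip_width: -0.3
```

jog_arm:
  series:
    - [0, 0, 0.0005, 0]
    - [0, 0, 0.001, 0]

```text
time: 35.35
position: [466.1, 107.1, 124.5]
tool_rot: [3.132, 0.247, 0.003]
wrist_force: [-3.5, -0.6, 9.3]
grip_width: 0.0
```

jog_arm:
  series:
    - [0, 0, 0.0005, 0]
    - [0, 0, 0.001, 0]

```text
time: 35.6
position: [466.2, 107.2, 123.2]
tool_rot: [-3.132, -0.247, -0.003]
wrist_force: [-2.9, -0.1, 8.3]
grip_width: 0.2
```

jog_arm:
  series:
    - [0, 0, 0.0005, 0]
    - [0, 0, 0.001, 0]

```text
time: 35.85
position: [466.3, 107.2, 122.9]
tool_rot: [-3.132, -0.247, -0.004]
wrist_force: [-4.0, -1.3, 11.4]
grip_width: 0.2
```

jog_arm:
  series:
    - [0, 0, 0.0005, 0]
    - [0, 0, 0.001, 0]

```text
time: 36.1
position: [466.3, 107.2, 122.7]
tool_rot: [-3.132, -0.247, -0.004]
wrist_force: [-4.9, -1.1, 14.4]
grip_width: -0.1
```

jog_arm:
  series:
    - [0, 0, 0.0005, 0]
    - [0, 0, 0.001, 0]

```text
time: 36.35
position: [466.3, 107.2, 122.5]
tool_rot: [3.132, 0.247, 0.005]
wrist_force: [-6.5, -0.6, 18.7]
grip_width: -0.3
```

jog_arm:
  series:
    - [0, 0, 0.0005, 0]
    - [0, 0, 0.001, 0]
    - [0, 0, 0.001, 0]

```text
time: 36.72
position: [466.4, 107.2, 122.4]
tool_rot: [3.132, 0.247, 0.005]
wrist_force: [-7.8, -1.1, 20.7]
grip_width: 0.1
```

jog_arm:
  series:
    - [0, 0, 0.0005, 0]
    - [0, 0, 0.001, 0]
    - [0, 0, 0.001, 0]

```text
time: 37.1
position: [466.4, 107.2, 122.2]
tool_rot: [3.132, 0.247, 0.006]
wrist_force: [-9.8, -1.6, 23.8]
grip_width: 0.1
```

FL is firm at 122.3 with 24 N. I'll lift well clear and inspect everything.

jog_arm:
  series:
    - [0, 0, -0.003, 0]
    - [0, 0, -0.01, 0]
    - [0, 0, -0.04, 0]
    - [0, 0, -0.08, 0]
    - [-0.02, 0, -0.12, 0]
    - [-0.06, 0, -0.15, 0]
    - [-0.1, 0, -0.17, 0]
    - [-0.12, 0, -0.17, 0]
    - [-0.12, 0, -0.17, 0]
    - [-0.12, 0, -0.17, 0]

```text
time: 38.35
position: [347.5, 88.3, 286.3]
tool_rot: [3.132, 0.247, -0.002]
wrist_force: [0.6, -0.0, -0.6]
grip_width: -0.2
```

Run:
```python
from plant import *; from h import *
s=observe();print(s['wrist_force'],s['position'])
W=read_camera('wrist')['image'][:,:,::-1]
a=read_camera('top')['image'][:,:,::-1];b=read_camera('scene')['image'][:,:,::-1]
cv2.imwrite('pics/w10.png',W)
cv2.imwrite('pics/10.png',np.vstack([np.hstack([cv2.resize(a[115:265,180:440],(400,231)),cv2.resize(cv2.imread('pics/top0.png')[115:265,180:440],(400,231))]),cv2.resize(b[150:250,240:400],(560,350),interpolation=2).__class__(cv2.copyMakeBorder(cv2.resize(b[150:250,240:400],(560,350),interpolation=2),0,0,0,240,0).shape,np.uint8,cv2.copyMakeBorder(cv2.resize(b[150:250,240:400],(560,350),interpolation=2),0,0,0,240,0).tobytes())]))
```

```text
[ 0.63182171 -0.04715995 -0.56196753] [347.49863013  88.30613648 286.34648511]
```

View pics/10.png

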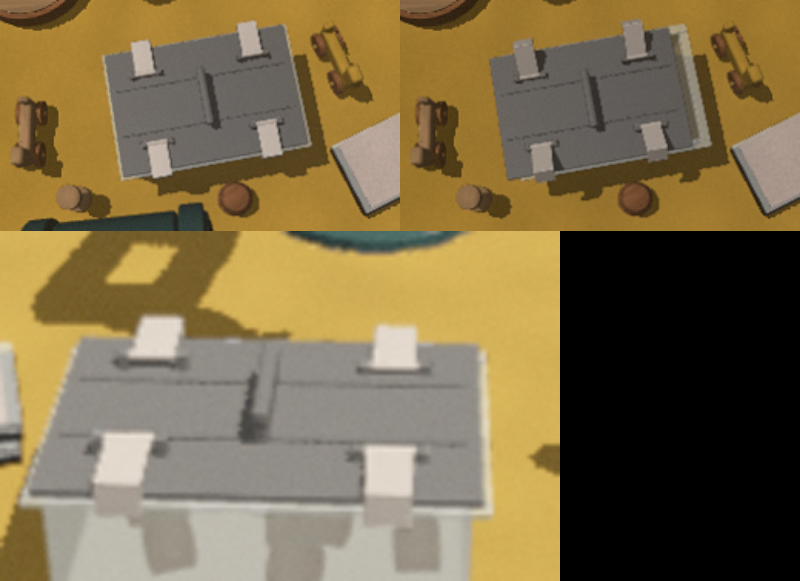

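View pics/w10.png

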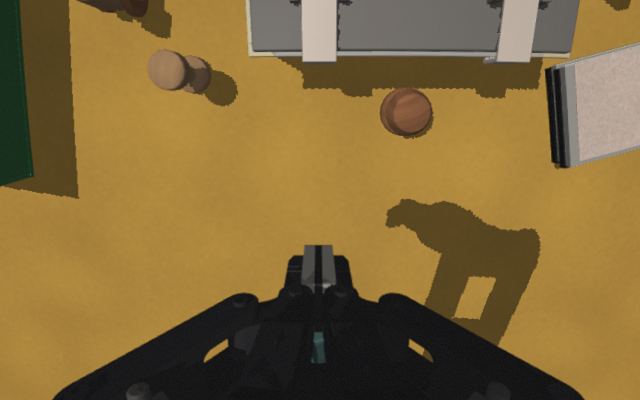

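All four clips lie flat, the lid is aligned with the rim, and the bystanders match the start view. Handing in.

```bash
python3 -c "
from plant import *
print(hand_in())"
```

```text
the job is handed in; nothing more can be done
None
```

I slid the lid home and snapped all four clips shut, then handed the job in at about 38 s of the 72 s allowed. The hand-in reports no verdict, so the results below are from my own checks.

- **Lid:** I pushed it by the handle about 21 mm to the firm stop. The force rose to 10 N there with no further movement.
- **Clips:** I pressed them in the order back left, front right (its diagonal), back right, front left. I pressed each until the tool stopped moving while the force kept rising, reading about 19 to 24 N vertically. The highest reading at the wrist was about 26 N, against the 35 N limit.
- **False click:** The back left clip gave an early click before it was home, so I kept pressing every clip to its hard stop. The stops were at tool heights of about 124, 128, 130 and 122 mm in pressing order.
- **Height mismatch:** The front left stop, at 122 mm, is about 2 mm below the lowest height the description allows. That is within the calibration error and the tool's give.
- **Last pictures:** All four flaps lie flat with their noses over the rim, and the lid sits evenly on it. By eye, the bystanders match the starting view. The arm was clear, with no contact force.

The pictures cannot resolve the 0.035 rad clip limit, so full closure rests on the force readings.

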